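Lock the bayonet lid of the mate canister and slide it into the shelf

TASK

Close the green mate canister on the pulled-out tray of the walnut shelf and put it away: turn its loose lid until the lugs drop into the slots at the white marks, press the lid fully home, then twist it a quarter turn clockwise (seen from above) so that its bar points at the red marks. Only when the lid is locked, push the tray by its front all the way in until it is flush, and leave the other things where they are.

Things in the scene. Friction and masses are not known exactly. Their poses are not given: they have to be found in the camera images.
- lid_bar (a point): Centre, half-way up, of the wooden bar handle of the canister's lid: 120 mm long (along its x), 16 thick (y), 26 tall (z). It stands on the lid's disc, whose top is 13 mm below this point. Height above the mouth: 39 mm at first (lugs lying on the rim), 33 once the lugs have dropped into the slots, 21 pressed home. The bar and lid are the same after half a turn.
- lid: The loose lid, about 0.26 kg; origin at the middle of the underside of its steel disc (94 mm across, 8 thick). Below it a plug, 69 mm across, 32 deep, keeps it centred in the mouth. Two lugs, 10 mm wide, reach 43 mm from the axis under the bar's ends (along x). At first it turns freely either way if its bar is pushed; at the slots it drops 6 mm by its weight and cannot turn on.
- mouth (a point): Centre of the canister's mouth at rim height, 100 mm above the table. The two lug slots and white rim marks lie on its x axis, one each side, with 6 degrees of play either way; the red marks, where the bar points when locked, lie on its y axis. With the lid home (disc on the rim) it turns easily clockwise from above, from the slots to a stop 96 degrees on; anticlockwise is blocked.
- canister (a point): Green canister, 112 mm across, 80 tall, fixed to the tray so that it does not turn; this point is at its centre, 60 mm above the table, axes as the mouth's.
- seal (a joint): Stiff sliding seal inside the canister that carries the lid's plug once the lugs are in the slots: 0 m at first, 0.012 m when the lid is home. Pressing the lid down with about 4 to 8 N moves it; it has no spring and stays where pressed, so one may let go between pressing and twisting.
- tray (a joint): How far the tray is pushed in: 0 m = pulled out, towards the robot (start), 0.11 m = fully in, its front flush with the shelf's drawer fronts. Stiff slide, needs about 6 to 10 N, stays where it is left.
- tray_front (a point): Middle of the outer face of the tray's upright wooden front (182 mm wide, 76 tall, top edge 84 mm above the table); this point is 50 mm above the table and 92 mm from the canister's axis. Its x axis points the way the tray slides in (level, away from the robot), its y axis along the front.
- gourd: Bystander: terracotta mate gourd, 76 mm wide, 72 mm tall, standing on the shelf's deck (90 mm high); origin at the centre of its underside.
- sugar_tin: Bystander: yellow enamel sugar tin, 70 x 60 mm, 68 mm tall, standing on the deck; origin at the centre of its underside.
- coaster: Bystander: round wooden coaster, 84 mm across, 10 mm thick, on the deck; origin at the centre of its underside.
- jar: Bystander: amber jar with a steel cap, 62 mm across, 78 mm tall, on the deck; origin at the centre of its underside.
- mug: Bystander: blue mug, 76 mm across, 85 mm tall, on the table left of the tray; origin at the centre of its underside.
- bombilla_mid (a point): Bystander: twisted steel bombilla (drinking straw), 176 mm long, 10 mm thick, lying on the table right of the tray; this point is near its middle, half-way up.
- spoon_grip (a point): Bystander: wooden spoon, 150 mm long, lying on the table right of the tray; this point is on its handle.
There are look-alikes about, which are no part of the job. What is shaped like the lid but pink is not meant.

How it is judged:
On the way, in this order (a step that is already met when the one before it is completed fails the run):
1. the lid is pressed fully home with its lugs in the slots (z of lid_bar in the frame of mouth below 0.0245 m and angle between the x axis of lid_bar and the x axis of mouth, either way round below 0.25 rad and horizontal distance between lid_bar and mouth below 0.008 m), for 0.1 s.
2. the lid, still home, is twisted a quarter turn: its bar points at the red marks within 11 degrees (z of lid_bar in the frame of mouth below 0.0245 m and angle between the x axis of lid_bar and the y axis of mouth, either way round below 0.2 rad and horizontal distance between lid_bar and mouth below 0.008 m), for 0.2 s.
3. the tray is pushed in (value of joint tray above 0.102 m and z of lid_bar in the frame of mouth below 0.0245 m and angle between the x axis of lid_bar and the y axis of mouth, either way round below 0.2 rad), for 0.2 s.
At the end, for the whole second after the job is handed in: The lid is home (within 3.5 mm), centred within 8 mm, its bar pointing at the red marks within 11 degrees; the tray is within 8 mm of fully in; both at rest (all of step 3 and horizontal distance between lid_bar and mouth below 0.008 m and linear speed of lid below 0.02 m/s and velocity of joint tray below 0.01 m/s); the robot touches nothing.
It fails at once if a bystander is pushed more than 4 cm or knocked over (distance of any of gourd, sugar_tin, coaster, jar, mug, bombilla_mid, spoon_grip from where it was at the start of the episode above 0.04 m or angle between any of gourd, sugar_tin, jar, mug's own z axis and vertical above 0.6 rad).
It fails at once if the tray is pushed more than half-way in before the lid is home and locked (value of joint tray above 0.055 m and not (z of lid_bar in the frame of mouth below 0.0245 m and angle between the x axis of lid_bar and the y axis of mouth, either way round below 0.2 rad)).
It also fails if it takes over 72 s, if anything falls off the work surface, if the arm or the gripper's body presses on something with over 40 N, if the wrist force passes 120 N, or if a joint passes its speed limit or range.

ROBOT

A 6-joint arm with a two-finger parallel gripper is mounted at the origin on the work surface. World frame = base frame: x ahead of the robot, y to its left, z up, the work surface at z = 0. Lengths are in m, angles in rad, forces in N, time in s.
With the tool pointing down it reaches from about 0.275 to 0.875 m from the base axis. Payload 12.5 kg.
Tool frame: the origin (TCP) lies midway between the tips of the shut fingers; the grasp point (between the pads) lies 19 mm behind it; z points along the fingers, y is the direction in which the jaws open and shut (so a half turn about z gives the same grasp; the last joint's range is limited). The gripper opens to 85 mm and grips with 20 to 120 N. Pads are 22 mm wide; open, the fingers measure 114 mm over their backs; the gripper's body (76 mm by 85 mm) begins 54 mm behind the grasp point. The pads swing forward as they close: fully open they stand 13 mm farther back than shut.
Start: joints at [-1.27, 0.351, 1.652, -0, 1.139, -0.085], TCP at [0.207, -0.51, 0.231] pointing down, gripper open.
Joint ranges: [-2.75, 2.75], [-0.79, 2.1], [0.01, 2.65], [-1.57, 4.71], [0.07, 3.14], [-2.87, 2.87]. Speed limits (rad/s): [2.22, 2.22, 2.79, 3.14, 3.14, 3.14].

INTERFACE

Orientations are given as [roll, pitch, yaw] about the fixed x, y, z axes, in that order (R = Rz(yaw) Ry(pitch) Rx(roll)).
In Python, from cell import robot, hand, read_camera, telemetry gives the robot as it stands. Calls block until the motion is done:
- robot.goto(position, orientation): joint-space move of the TCP to a pose.
- robot.move_straight(position, rot=None, rate=0.15, contact_N=None): straight line of the TCP; rot=None keeps the orientation; rate is the mean speed in m/s. With contact_N (N) it stops when the force on the tool has changed by that much, and returns True; else False.
- robot.movej(angles): joint-space move.
- hand.grip(opening, effort=None): opening from 0.0 (shut) to 1.0 (fully open); effort is the grip in N (None keeps the last); returns when the fingers have stopped.
- robot.wait(seconds).
- robot.inverse_kinematics(position, orientation): joint angles nearest the present ones, or None.
- read_camera(name): name is "scene" or "side" or "wrist"; returns a dict with "frame" (384x512x3 uint8, red, green, blue), "depth" (384x512 float32, m along the optical axis (not along the pixel's ray), 0 where there is no reading), "vfov" (degrees; the focal length in pixels is half the picture's height over the tangent of half this angle, whatever the lens; pixels are square), "cx", "cy" (the principal point, pixels), "origin" and "attitude" of the camera in the world. Camera axes: x right, y down, z forward; pixel columns grow to the right and rows downward; lengths in m; the calibration is good to about 2 mm. A picture is of the moment at which its call begins.
A pose or a line that the arm cannot do raises robot.IKError and nothing moves.
- robot.finish_job(): hands the job in, once; it reports no verdict.
Readings, each from a call of its own:
- telemetry.read_time(): time.
- telemetry.read_q(): joint angles.
- telemetry.read_qd(): joint speeds.
- telemetry.read_joint_torque(): joint torques, N m.
- telemetry.read_tool_pos(): TCP position.
- telemetry.read_ee_rot(): TCP orientation.
- telemetry.read_wrist_force(): force on the tool from outside, world axes, zero at the start.
- telemetry.read_torque(): the same for the moment, N m.
- telemetry.read_opening(): opening from 0.0 (shut) to 1.0 (fully open).
Only numpy, scipy, OpenCV 4.12 (cv2) and the standard library are available. Lean on these libraries where they do the work, as an engineer would, in place of code of your own. Each camera call takes 0.05 s, during which the arm holds its last target.

## Working session

There is one attempt and no reset: what is moved stays moved. The work goes in short steps, each a Python script; the robot and the scene stay as the last script left them, time stands still between calls to the robot, and variables do not carry over. Pictures are saved under pics/ and viewed, and the job is handed in when it is done.

```bash
ls; mkdir -p pics
python3 - <<'E'
from cell import robot, hand, read_camera, telemetry
import cv2,numpy as np
for n in ["scene","side","wrist"]:
    c=read_camera(n); cv2.imwrite(f"pics/{n}0.png",cv2.cvtColor(c["frame"],cv2.COLOR_RGB2BGR))
    np.savez(f"{n}0.npz",**c); print(n,c["vfov"],c["cx"],c["cy"],c["origin"],c["attitude"])
print(telemetry.read_time())
E
```

```text
pics
scene 52.9702861042184 253.76882133761725 191.28488497637838 [1.1327092  0.08029067 0.86653119] [-2.44523818  0.01029493  1.65219414]
side 52.766019448146636 252.29120981455497 204.3821279068062 [ 0.45646773 -0.55686644  0.73815788] [-2.39917996  0.01577993 -0.1442851 ]
wrist 58.03059043429302 256.58440002696256 194.0130801332574 [ 0.27974839 -0.47998511  0.37350274] [ 2.83152577e+00  5.10777396e-04 -1.18609131e+00]
0.15
```

View pics/scene0.png

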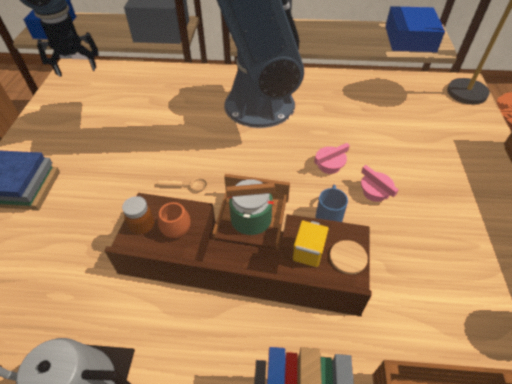

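View pics/side0.png

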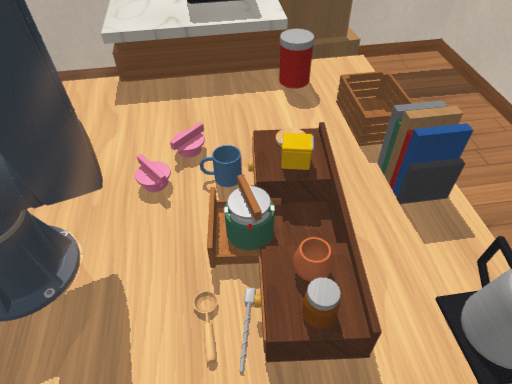

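View pics/wrist0.png

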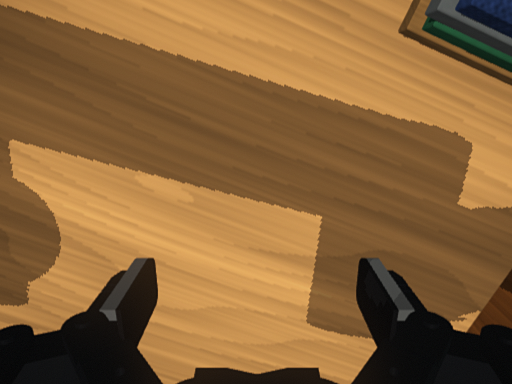

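The green canister is at about (250,205) in scene and (250,215) in side. Its bar lies askew, one red mark shows at (250,227) in side, and the pink lids are decoys. I'll zoom in and measure next.

```bash
cat > h.py <<'E'
import numpy as np,cv2
from scipy.spatial.transform import Rotation as R
def K(c):
    f=c["frame"].shape[0]/2/np.tan(np.radians(float(c["vfov"]))/2); return f,float(c["cx"]),float(c["cy"])
def cloud(c):
    f,cx,cy=K(c); d=c["depth"]; v,u=np.mgrid[:d.shape[0],:d.shape[1]]
    P=np.stack([(u-cx)/f*d,(v-cy)/f*d,d],-1)
    return P@R.from_euler('xyz',c["attitude"]).as_matrix().T+c["origin"]
def ray(c,u,v,z):
    f,cx,cy=K(c); r=R.from_euler('xyz',c["attitude"]).as_matrix()@np.array([(u-cx)/f,(v-cy)/f,1])
    o=np.array(c["origin"]); return o+r*(z-o[2])/r[2]
def proj(c,p):
    f,cx,cy=K(c); q=R.from_euler('xyz',c["attitude"]).as_matrix().T@(np.array(p)-c["origin"]); return q[0]/q[2]*f+cx,q[1]/q[2]*f+cy
E
python3 - <<'E'
from h import *
for n,(u0,v0,u1,v1) in {"scene":(200,165,310,255),"side":(195,170,295,270)}.items():
    c=dict(np.load(f"{n}0.npz")); im=c["frame"][v0:v1,u0:u1]
    s=min(780/(u1-u0),590/(v1-v0))
    cv2.imwrite(f"pics/{n}0z.png",cv2.cvtColor(cv2.resize(im,None,fx=int(s),fy=int(s),interpolation=cv2.INTER_CUBIC),cv2.COLOR_RGB2BGR)); print(n,int(s))
    P=cloud(c); h=cv2.cvtColor(c["frame"],cv2.COLOR_RGB2HSV)
    m=np.zeros(h.shape[:2],bool); m[v0:v1,u0:u1]=1
    b=m&(P[...,2]>.142)&(P[...,2]<.165)&(abs(P[...,1])<.25); p=P[b]; print('bar',b.sum(),p.mean(0), p.min(0),p.max(0))
    q=p[:,:2]-p[:,:2].mean(0); w,V=np.linalg.eigh(q.T@q); print('angle',np.degrees(np.arctan2(V[1,1],V[0,1])), 'len',np.ptp(q@V[:,1]))
    g=m&(h[...,0]>60)&(h[...,0]<95)&(h[...,1]>90); p=P[g]; print('green',g.sum(),p.mean(0),p.min(0),p.max(0))
    rd=m&((h[...,0]<4)|(h[...,0]>176))&(h[...,1]>170)&(h[...,2]>110); print('red',np.argwhere(rd).tolist()[:12],P[rd][:4])
    fr=m&(P[...,2]>.08)&(P[...,2]<.088); p=P[fr]; print('z84',fr.sum(),p.min(0),p.max(0))
E
```

```text
scene 6
bar 723 [0.60128039 0.08347421 0.15277151] [ 0.50495905 -0.04443759  0.14200893] [0.69958538 0.15658207 0.16050766]
angle -136.38168071323656 len 0.2605992432444695<stdin>:10: RuntimeWarning: Mean of empty slice.
  ret = um.true_divide(
Traceback (most recent call last):
ValueError: zero-size array to reduction operation minimum which has no identity
```

Run:
```python
import cv2,numpy as np
a=cv2.imread('pics/scene0z.png');b=cv2.imread('pics/side0z.png');print(a.shape,b.shape)
```

```text
[ WARN:0@0.030] global loadsave.cpp:275 findDecoder imread_('pics/side0z.png'): can't open/read file: check file path/integrity
Traceback (most recent call last):
AttributeError: 'NoneType' object has no attribute 'shape'
```

View pics/scene0z.png

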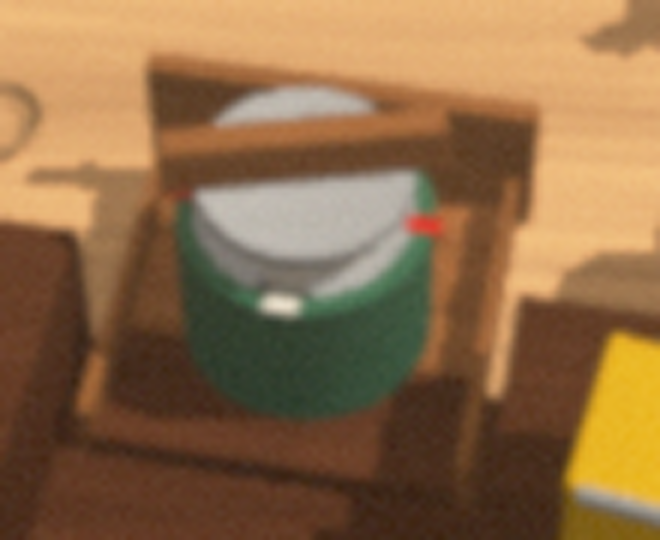

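The white mark is at scene pixel (246.8,215.7). The red marks are at about (270.8,202.5) and (230.3,197). The bar lies closer to the red axis than to the white one.

```bash
python3 - <<'E' 2>&1 | grep -v Warn
from h import *
for n,(u0,v0,u1,v1) in {"scene":(200,165,310,255),"side":(195,170,295,270)}.items():
    c=dict(np.load(f"{n}0.npz")); im=c["frame"][v0:v1,u0:u1]
    s=int(min(780/(u1-u0),590/(v1-v0)))
    cv2.imwrite(f"pics/{n}0z.png",cv2.cvtColor(cv2.resize(im,None,fx=s,fy=s,interpolation=cv2.INTER_CUBIC),cv2.COLOR_RGB2BGR)); print(n,s)
    P=cloud(c); h=cv2.cvtColor(c["frame"],cv2.COLOR_RGB2HSV)
    m=np.zeros(h.shape[:2],bool); m[v0:v1,u0:u1]=1
    g=m&(h[...,0]>55)&(h[...,0]<95)&(h[...,1]>80); p=P[g]; print('green',p.shape)
    if len(p):
        print(np.percentile(p,[2,50,98],axis=0).round(3).tolist()); e=p[np.hypot(*(p[:,:2]-np.median(p[:,:2],0)).T)<.08]
        e=e[(e[:,2]>.03)&(e[:,2]<.092)]; A=np.c_[2*e[:,:2],np.ones(len(e))]; s_=np.linalg.lstsq(A,(e[:,:2]**2).sum(1),rcond=None)[0]; cc=s_[:2]; print('circ',cc,np.sqrt(s_[2]+cc@cc))
    else: cc=None
    rd=m&((h[...,0]<4)|(h[...,0]>176))&(h[...,1]>170)&(h[...,2]>110); print('red',[ (a,ray(c,a[1],a[0],.1)[:2].round(3).tolist()) for a in np.argwhere(rd)[:14].tolist()])
    wh=m&(h[...,1]<50)&(h[...,2]>200); print('white',[ (a,ray(c,a[1],a[0],.1)[:2].round(3).tolist()) for a in np.argwhere(wh)[:14].tolist()])
    cen=np.array([.5,.0]) if cc is None else cc
    b=m&(P[...,2]>.146)&(P[...,2]<.16)&(np.hypot(P[...,0]-cen[0],P[...,1]-cen[1])<.075)&(h[...,0]<25)&(h[...,1]>60); p=P[b]
    if len(p): 
        q=p[:,:2]-p[:,:2].mean(0); w,V=np.linalg.eigh(q.T@q); print('bar',len(p),p.mean(0),'angle',np.degrees(np.arctan2(V[1,1],V[0,1])), 'len',np.ptp(q@V[:,1]))
    fr=m&(P[...,2]>.08)&(P[...,2]<.088)&(P[...,0]<cen[0]-.07); p=P[fr]
    if len(p): print('front',len(p),p.min(0),p.max(0),np.polyfit(p[:,1],p[:,0],1))
c=dict(np.load("scene0.npz"))
for u,v in [(246.8,215.7),(270.8,202.5),(230.3,196.7)]: print(ray(c,u,v,.1))
E
```

```text
scene 6
green (37, 3)
[[0.54, -0.008, 0.044], [0.563, 0.046, 0.098], [0.577, 0.063, 0.101]]
circ [0.51298619 0.00732259] 0.06582419806289572
red [([202, 269], [0.527, 0.062]), ([202, 270], [0.527, 0.064]), ([202, 271], [0.527, 0.067])]
white [([215, 245], [0.572, 0.005]), ([215, 246], [0.572, 0.007]), ([215, 247], [0.572, 0.01]), ([215, 248], [0.572, 0.012]), ([216, 245], [0.575, 0.005]), ([216, 246], [0.575, 0.008]), ([216, 247], [0.575, 0.01]), ([216, 248], [0.575, 0.013])]
bar 273 [0.52355988 0.01315393 0.14999294] angle 100.80282568762581 len 0.11706125315864156
front 165 [ 0.42270528 -0.06759092  0.08002218] [0.44294879 0.10858509 0.08610827] [0.07891226 0.43396077]
side 5
green (1105, 3)
[[0.468, -0.044, 0.028], [0.515, -0.035, 0.072], [0.569, 0.003, 0.101]]
circ [0.52159474 0.01145902] 0.054614764694534745
red [([224, 249], [0.516, -0.031]), ([224, 250], [0.518, -0.031]), ([225, 249], [0.515, -0.034]), ([225, 250], [0.517, -0.034]), ([225, 251], [0.519, -0.035]), ([226, 249], [0.515, -0.037]), ([226, 250], [0.517, -0.037]), ([226, 251], [0.519, -0.037]), ([227, 249], [0.514, -
[... 193 characters left out ...]
83]), ([187, 250], [0.533, 0.079]), ([187, 251], [0.536, 0.079]), ([187, 252], [0.538, 0.079]), ([187, 253], [0.54, 0.078]), ([187, 254], [0.543, 0.078]), ([187, 255], [0.545, 0.078]), ([187, 256], [0.547, 0.077]), ([188, 251], [0.535, 0.076]), ([188, 252], [0.537, 0.075]), ([188, 253], [0.54, 0.075]), ([188, 254], [0.542, 0.075]), ([188, 255], [0.544, 0.074]), ([188, 256], [0.547, 0.074])]
bar 327 [0.52140433 0.00757455 0.15148613] angle 100.73558066427546 len 0.12161047934075322
front 333 [ 0.42142517 -0.07012257  0.08033266] [0.45001556 0.11039849 0.087849  ] [0.10749804 0.43426967]
[0.57393728 0.00956618 0.1       ]
[0.52828871 0.06629886 0.1       ]
[ 0.51698397 -0.03825705  0.1       ]
```

View pics/side0z.png

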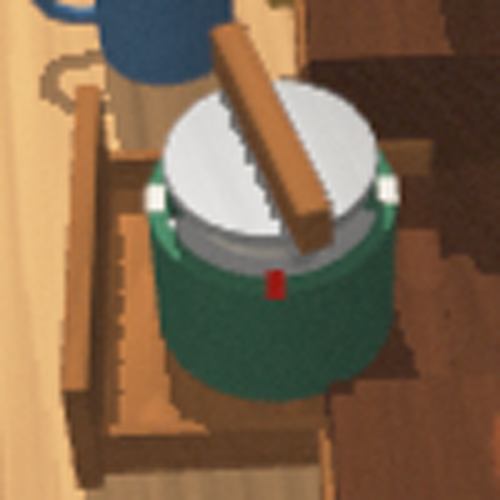

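```bash
python3 - <<'E' 2>&1 | grep -v Warn
from h import *
c=dict(np.load("side0.npz"));s=dict(np.load("scene0.npz"))
a=ray(c,226,209.2,.1);b=ray(c,272.6,207.6,.1);print(a,b,np.degrees(np.arctan2(*(b-a)[1::-1])),(a+b)/2)
d=ray(s,246.8,215.7,.1);print('scene white',d, 'mid with a',(a+d)/2,np.degrees(np.arctan2(*(d-a)[1::-1])))
r1=ray(s,270.8,202.5,.1);r2=ray(c,250,226,.1);print('reds',r1,r2,np.degrees(np.arctan2(*(r1-r2)[1::-1])),(r1+r2)/2)
# front top edge line, both
for k,r in ((c,(205,180,222,265)),(s,(222,170,295,210))):
    P=cloud(k)[r[1]:r[3],r[0]:r[2]].reshape(-1,3);p=P[(P[:,2]>.079)&(P[:,2]<.089)&(P[:,0]<.455)&(P[:,0]>.41)]
    l=cv2.fitLine(p[:,:2].astype(np.float32),cv2.DIST_HUBER,0,.01,.01).ravel();print('front',l, np.degrees(np.arctan2(l[1],l[0])))
# deck cloud heights, shelf orientation
for n,k in (('side',c),('scene',s)):
    P=cloud(k).reshape(-1,3); h=cv2.cvtColor(k["frame"],cv2.COLOR_RGB2HSV).reshape(-1,3)
    bl=P[(h[:,0]>98)&(h[:,0]<118)&(h[:,1]>90)&(abs(P[:,0]-.45)<.2)&(P[:,1]>.05)&(P[:,1]<.3)&(P[:,2]>.02)]; print('mug',len(bl),np.percentile(bl,[2,50,98],axis=0).round(3).tolist())
    o=P[(P[:,2]>.1)&(P[:,2]<.3)&(P[:,0]>.45)&(P[:,0]<.8)&(abs(P[:,1])<.35)]
    for y in np.arange(-.3,.35,.05):
        q=o[(o[:,1]>y)&(o[:,1]<y+.05)]
        if len(q): print(round(y,2),q.max(0).round(3),q.min(0).round(3))
E
```

```text
[0.47108417 0.01896918 0.1       ] [0.57380487 0.00738288 0.1       ] -6.43543132944724 [0.52244452 0.01317603 0.1       ]
scene white [0.57393728 0.00956618 0.1       ] mid with a [0.52251073 0.01426768 0.1       ] -5.223554269237382
reds [0.52828871 0.06629886 0.1       ] [ 0.516903   -0.03694621  0.1       ] 83.70693591443938 [0.52259585 0.01467633 0.1       ]
front [0.10732617 0.9942239  0.4356698  0.01223444] 83.83879
front [0.10971749 0.9939628  0.4374358  0.02440119] 83.700966
mug 934 [[0.426, 0.188, 0.022], [0.487, 0.21, 0.06], [0.522, 0.261, 0.085]]
-0.3 [ 0.708 -0.25   0.171] [ 0.581 -0.3    0.1  ]
-0.25 [ 0.714 -0.2    0.171] [ 0.58 -0.25  0.1 ]
-0.2 [ 0.719 -0.15   0.165] [ 0.583 -0.2    0.101]
-0.15 [ 0.725 -0.1    0.164] [ 0.586 -0.15   0.1  ]
-0.1 [ 0.73  -0.05   0.113] [ 0.711 -0.1    0.101]
-0.05 [ 0.735 -0.     0.155] [ 0.469 -0.05   0.1  ]
-0.0 [0.74  0.05  0.154] [0.466 0.    0.1  ]
0.05 [0.747 0.1   0.154] [0.499 0.05  0.1  ]
0.1 [0.752 0.15  0.161] [0.619 0.101 0.1  ]
0.15 [0.756 0.2   0.16 ] [0.618 0.15  0.1  ]
0.2 [0.762 0.25  0.113] [0.628 0.2   0.1  ]
0.25 [0.765 0.289 0.113] [0.627 0.25  0.1  ]
mug 1 [[0.519, 0.248, 0.082], [0.519, 0.248, 0.082], [0.519, 0.248, 0.082]]
-0.3 [ 0.709 -0.25   0.17 ] [ 0.584 -0.299  0.1  ]
-0.25 [ 0.716 -0.2    0.17 ] [ 0.586 -0.25   0.1  ]
-0.2 [ 0.721 -0.15   0.163] [ 0.586 -0.2    0.1  ]
-0.15 [ 0.726 -0.1    0.163] [ 0.589 -0.15   0.1  ]
-0.1 [ 0.731 -0.05   0.112] [ 0.713 -0.1    0.1  ]
-0.05 [ 0.736 -0.     0.154] [ 0.479 -0.05   0.1  ]
-0.0 [0.741 0.05  0.154] [0.476 0.    0.1  ]
0.05 [0.747 0.1   0.153] [0.505 0.05  0.1  ]
0.1 [0.752 0.15  0.161] [0.619 0.101 0.1  ]
0.15 [0.758 0.2   0.16 ] [0.618 0.15  0.1  ]
0.2 [0.763 0.25  0.112] [0.63 0.2  0.1 ]
0.25 [0.767 0.289 0.112] [0.629 0.25  0.1  ]
```

Canister centre is about (0.522, 0.0135), its white axis is at about -6°, and the bar is at about 100.8°. So it needs +73° anticlockwise to reach the slots at 174°, then -90° to lock. I'll move above it and refine with the wrist camera.

```bash
cat >> h.py <<'E'
C=np.array([.5222,.0135]); YAW=np.radians(-6.2)
def down(a): # tool x along world angle a (rad), z down
    x=np.array([np.cos(a),np.sin(a),0]); z=np.array([0,0,-1.]); return R.from_matrix(np.c_[x,np.cross(z,x),z]).as_euler('xyz')
E
python3 - <<'E'
from h import *
from cell import robot, hand, read_camera, telemetry
print(telemetry.read_ee_rot(),telemetry.read_opening())
for d in (100.8,174,84,-79.2,-6,-96): print(d,np.round(robot.inverse_kinematics([*C,.15],down(np.radians(d))),3))
E
```

```text
[-3.14073015e+00 -9.76894822e-05  3.85785843e-01] 1.0014213674357402
100.8 [-0.063  0.404  1.8   -0.     0.937 -0.252]
174 [-0.063  0.404  1.8   -0.     0.937 -1.529]
84 [-0.063  0.404  1.8   -0.     0.937  0.041]Traceback (most recent call last):
  File "<stdin>", line 4, in <module>
    return _wrapfunc(a, 'round', decimals=decimals, out=out)
    return _wrapit(obj, method, *args, **kwds)
    result = getattr(arr, method)(*args, **kwds)
TypeError: unsupported operand type(s) for *: 'NoneType' and 'float'
```

Run:
```python
from h import *
from cell import robot, hand, read_camera, telemetry
robot.goto([C[0]-.03,C[1],.27],down(np.radians(100.8)))
c=read_camera("wrist"); np.savez("wrist1.npz",**c); cv2.imwrite("pics/wrist1.png",cv2.cvtColor(c["frame"],cv2.COLOR_RGB2BGR))
print(telemetry.read_time(),c["origin"],telemetry.read_tool_pos(),telemetry.read_q(),telemetry.read_wrist_force())
P=cloud(c);h=cv2.cvtColor(c["frame"],cv2.COLOR_RGB2HSV)
b=(P[...,2]>.144)&(P[...,2]<.16)&(np.hypot(P[...,0]-C[0],P[...,1]-C[1])<.075)&(h[...,1]>60)
l=cv2.minAreaRect(P[b][:,:2].astype(np.float32)*1000);print(b.sum(),l,P[b].mean(0))
```

```text
2.3417 [0.47769891 0.0899263  0.41260454] [0.49228629 0.01284305 0.26994856] [-6.84339303e-02  2.04973047e-01  1.74777816e+00 -9.84950966e-05
  1.18888092e+00 -2.55634747e-01] [-0.02677992  0.87513779  0.19723299]
2959 ((521.6728515625, 14.09860610961914), (16.36165428161621, 119.5068359375), 10.70785903930664) [0.52038926 0.01838821 0.15176957]
```

View pics/wrist1.png

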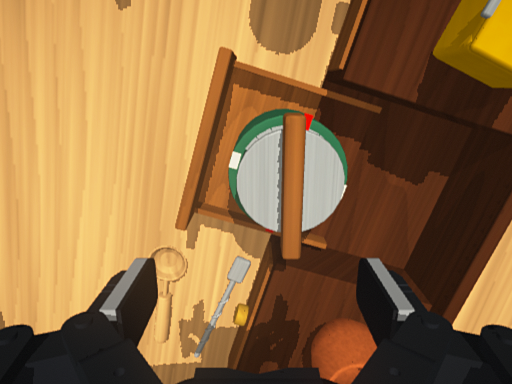

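The wrist view shows the bar upright at (292,185), with the red mark at (309,121) and white marks at (235,160) and (345,190). The bar's rectangle gives centre (0.5217,0.0141) and angle 100.7°, which agrees with the first measurement. Next: grip and turn.

```bash
cat >> h.py <<'E'
C=np.array([.5220,.0139])
def barmeas(c,zmin,zmax):
    P=cloud(c);h=cv2.cvtColor(c["frame"],cv2.COLOR_RGB2HSV)
    b=(P[...,2]>zmin)&(P[...,2]<zmax)&(np.hypot(P[...,0]-C[0],P[...,1]-C[1])<.075)&(h[...,1]>60)
    return b.sum(),cv2.minAreaRect(P[b][:,:2].astype(np.float32)*1000),np.median(P[b][:,2])
E
python3 - <<'E'
from h import *
from cell import robot, hand, read_camera, telemetry
o=down(np.radians(100.7))
robot.goto([*C,.20],o)
print(robot.move_straight([*C,.130],rate=.08,contact_N=12),telemetry.read_tool_pos())
hand.grip(0.0,effort=50); print(telemetry.read_opening(),telemetry.read_wrist_force(),telemetry.read_tool_pos())
q=np.array(telemetry.read_q()); d=np.radians(173.8-100.7)
for k in (1,2,3,4):
    t=q.copy(); t[5]-=d*k/4; robot.movej(t.tolist()); print(telemetry.read_wrist_force().round(1),np.round(telemetry.read_torque(),2),telemetry.read_tool_pos().round(4))
for n in("side","wrist","scene"):
    c=read_camera(n); np.savez(f"{n}2.npz",**c); cv2.imwrite(f"pics/{n}2.png",cv2.cvtColor(c["frame"],cv2.COLOR_RGB2BGR))
print(telemetry.read_time(),telemetry.read_ee_rot())
E
```

```text
False [0.52232191 0.01386467 0.13046227]
0.17553518386934563 [-0.29761303 -0.11294386  4.0309931 ] [0.52204183 0.01388898 0.13020523]
[0.2 0.1 1.2] [-0.01 -0.03  0.  ] [0.5221 0.0139 0.1302]
[-0.5  0.   1.5] [-0.01 -0.06  0.09] [0.5221 0.0139 0.1302]
[-0.3  0.9  1.1] [-0.03 -0.07  0.09] [0.5221 0.0139 0.1302]
[ 1.3 -0.6 -2.3] [-0.02  0.02  0.03] [0.5218 0.0139 0.1299]
6.1583 [-3.14152266e+00 -2.31492432e-04  3.02905799e+00]
```

View pics/side2.png

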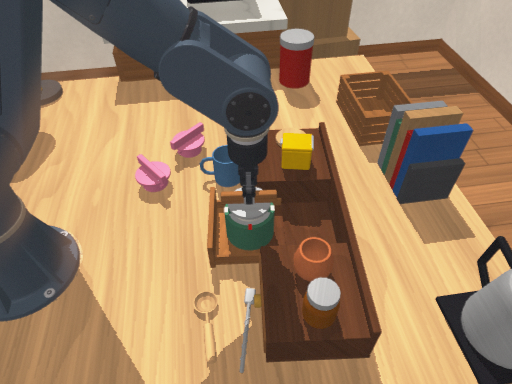

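Fingers hold the bar along the white marks, around (250,190) in the side view. The wrist force changed by about -2.5 N, which is the lid's weight, so the lugs are over the slots. Now lowering and pressing.

Run:
```python
from h import *
from cell import robot, hand, read_camera, telemetry
p=telemetry.read_tool_pos()
print(robot.move_straight([*C,.124],rate=.03,contact_N=15),telemetry.read_tool_pos().round(4),telemetry.read_wrist_force().round(1))
for z in (.121,.118,.115,.112,.1112):
    r=robot.move_straight([*C,z],rate=.02,contact_N=25); print(z,r,telemetry.read_tool_pos().round(4),telemetry.read_wrist_force().round(1))
    if r: break
robot.wait(.2)
hand.grip(0.5); print(telemetry.read_opening(),telemetry.read_wrist_force().round(1))
robot.move_straight([*C,.19],rate=.15); robot.move_straight([C[0]-.03,C[1],.27],rate=.15)
c=read_camera("wrist"); np.savez("wrist3.npz",**c); cv2.imwrite("pics/wrist3.png",cv2.cvtColor(c["frame"],cv2.COLOR_RGB2BGR))
s=read_camera("side"); cv2.imwrite("pics/side3.png",cv2.cvtColor(s["frame"],cv2.COLOR_RGB2BGR))
for k in (c,s):
    print(barmeas(k,.126,.165))
print(telemetry.read_time())
```

```text
False [0.5219 0.0139 0.1238] [ 0.1  0.  -2.9]
0.121 False [0.5221 0.0139 0.121 ] [ 0.1  0.  -0.3]
0.118 False [0.5221 0.0139 0.1179] [ 0.7 -0.3  0.3]
0.115 False [0.5219 0.0139 0.1148] [ 0.6 -0.6  0.3]
0.112 False [0.5222 0.0138 0.1122] [-0.1 -1.4  6.2]
0.1112 False [0.5225 0.0138 0.1122] [-2.9 -0.7 15.2]
0.5010975888683062 [ 0.6  0.2 -0.5]
(np.int64(2398), ((522.0960083007812, 13.580754280090332), (16.002761840820312, 118.7006607055664), 83.75691986083984), np.float64(0.13407437551678825))
(np.int64(409), ((522.35302734375, 10.788484573364258), (18.40827751159668, 117.04083251953125), 83.22136688232422), np.float64(0.13345321776924912))
10.0417
```

View pics/wrist3.png

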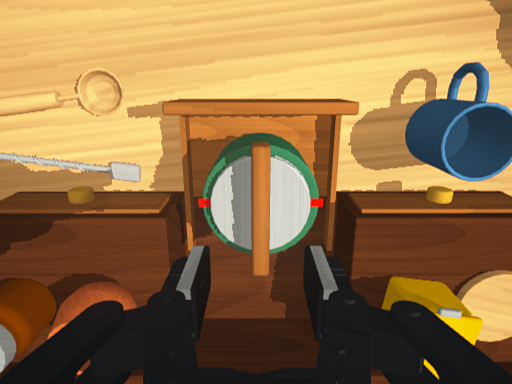

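View pics/side3.png

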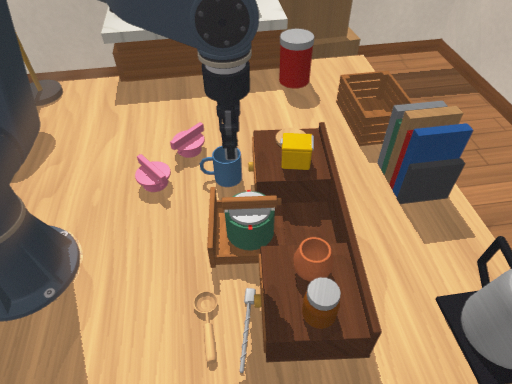

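The lid is home: bar top at z=0.134, as expected, with its angle at 173.8° on the white axis. The red marks at (204,202) and (317,202) are square to the bar. Next, the quarter turn.

Run:
```python
from h import *
from cell import robot, hand, read_camera, telemetry
robot.move_straight([*C,.17],rate=.15)
print(robot.move_straight([*C,.1135],rate=.08,contact_N=12))
hand.grip(0.0,effort=50); print(telemetry.read_opening(),telemetry.read_wrist_force().round(1))
q=np.array(telemetry.read_q()); d=np.radians(90)
for k in range(1,6):
    t=q.copy(); t[5]+=d*k/5; robot.movej(t.tolist()); print(telemetry.read_wrist_force().round(1),np.round(telemetry.read_torque(),2),telemetry.read_tool_pos().round(4))
robot.wait(.3)
hand.grip(0.5)
robot.move_straight([*C,.19],rate=.15); robot.move_straight([C[0]-.03,C[1],.27],rate=.15)
c=read_camera("wrist"); np.savez("wrist4.npz",**c); cv2.imwrite("pics/wrist4.png",cv2.cvtColor(c["frame"],cv2.COLOR_RGB2BGR))
s=read_camera("side"); np.savez("side4.npz",**s)
for k in (c,s): print(barmeas(k,.126,.165))
P=cloud(s)[180:265,205:222].reshape(-1,3);p=P[(P[:,2]>.079)&(P[:,2]<.089)&(P[:,0]<.455)&(P[:,0]>.41)]
print(cv2.fitLine(p[:,:2].astype(np.float32),cv2.DIST_HUBER,0,.01,.01).ravel(),telemetry.read_time())
```

```text
False
0.17656059175973526 [-1.7  0.2  5.6]
[0.5 0.1 1.2] [-0.05  0.01 -0.09] [0.5223 0.0139 0.1141]
[-0.1 -0.5  0.8] [-0.    0.05 -0.  ] [0.5224 0.0139 0.1141]
[0.5 0.4 0.9] [ 0.01  0.05 -0.01] [0.5224 0.0139 0.1141]
[-0.2  0.4  0.9] [-0.01  0.08  0.01] [0.5224 0.0139 0.1141]
[1.1 1.  0.5] [-0.04  0.08 -0.05] [0.5224 0.0139 0.1141]
(np.int64(2721), ((522.736083984375, 14.044780731201172), (119.11392974853516, 16.27484130859375), 83.88540649414062), np.float64(0.13395253376740768))
(np.int64(304), ((522.3161010742188, 10.817291259765625), (118.61058807373047, 15.895621299743652), 83.68131256103516), np.float64(0.13374172648607602))
[0.10660933 0.99430096 0.43606842 0.01272054] 16.2667
```

View pics/wrist4.png

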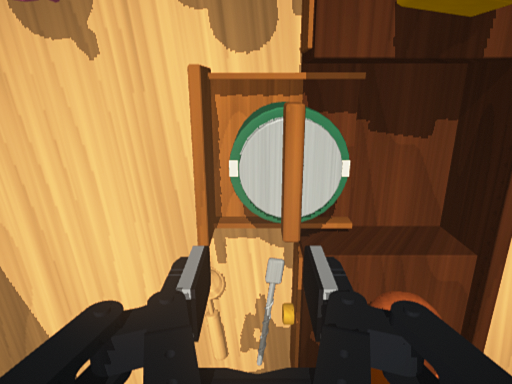

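The bar is at 83.8° on the red marks and home (top z=0.134), and the tray is still fully out. Next I'll shut the fingers, come down in front of the tray and push.

Run:
```python
from h import *
from cell import robot, hand, read_camera, telemetry
d=np.array([np.cos(YAW),np.sin(YAW)]); o=down(np.radians(173.8))
S=lambda s,z:[*(C+d*s),z]   # s along push axis rel. canister start
for s,z in((-.14,.05),(-.10,.05),(.02,.05)): print(np.round(robot.inverse_kinematics(S(s,z),o),2))
hand.grip(0.0)
robot.goto(S(-.14,.27),o); robot.move_straight(S(-.14,.05),rate=.15)
print(robot.move_straight(S(-.09,.05),rate=.04,contact_N=4),telemetry.read_tool_pos(),telemetry.read_wrist_force().round(1))
t=(telemetry.read_tool_pos()[:2]-C)@d; print('contact s',t)
c=read_camera("side"); cv2.imwrite("pics/side5.png",cv2.cvtColor(c["frame"],cv2.COLOR_RGB2BGR))
print(telemetry.read_time())
```

```text
[-0.05  0.39  2.2  -0.    0.55 -1.51]
[-0.05  0.44  2.1  -0.    0.6  -1.51]
[-0.06  0.59  1.8  -0.    0.75 -1.53]
True [0.41981966 0.02496195 0.04979492] [ 0.6  0.7 -0.3]
contact s -0.10277736616408141
20.6833
```

View pics/side5.png

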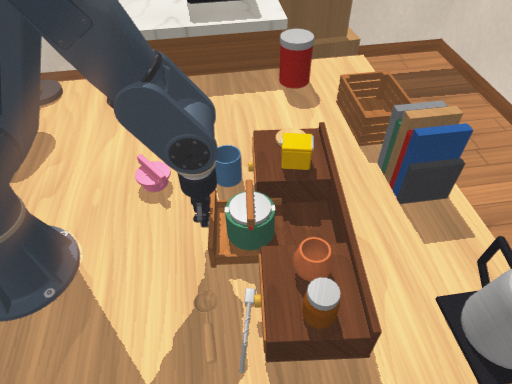

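The fingers touch the middle of the tray front, near (205,215), at s=-0.103 as predicted. Pushing in steps.

Run:
```python
from h import *
from cell import robot, hand, read_camera, telemetry
d=np.array([np.cos(YAW),np.sin(YAW)])
for s in (-.08,-.05,-.02,.0,.004,.007,.009,.011):
    r=robot.move_straight([*(C+d*s),.05],rate=.05,contact_N=25); print(s,r,round(float((telemetry.read_tool_pos()[:2]-C)@d),4),telemetry.read_wrist_force().round(1))
    if r: break
robot.wait(.3)
print(round(float((telemetry.read_tool_pos()[:2]-C)@d),4),telemetry.read_wrist_force().round(1))
robot.move_straight([*(C+d*-.06),.05],rate=.1); robot.move_straight([*(C+d*-.10),.30],rate=.2)
for n in("side","scene","wrist"):
    c=read_camera(n); np.savez(f"{n}6.npz",**c); cv2.imwrite(f"pics/{n}6.png",cv2.cvtColor(c["frame"],cv2.COLOR_RGB2BGR))
print(telemetry.read_time())
import h
h.C=C+d*.11
for n in("side","scene","wrist"): 
    try: print(n,h.barmeas(dict(np.load(f"{n}6.npz")),.126,.15))
    except Exception as e: print(e)
```

```text
-0.08 False -0.0805 [-3.5  0.6 -1.7]
-0.05 False -0.05 [-2.3  0.  -1.9]
-0.02 False -0.0198 [-1.4  0.1 -1. ]
0.0 False 0.0003 [-0.7 -0.2  1. ]
0.004 False 0.0039 [-2.6  0.2 -0.1]
0.007 False 0.0064 [-4.9  0.7 -1.8]
0.009 False 0.0064 [-15.4   1.7   5.9]
0.011 False 0.0062 [-23.5   2.5   8.4]
0.0063 [-23.    3.2   8.3]
27.0833
side (np.int64(318), ((631.11181640625, -0.17799758911132812), (119.24258422851562, 16.166723251342773), 83.75318145751953), np.float64(0.13388687869408034))
scene (np.int64(352), ((631.6928100585938, 1.5003166198730469), (119.47113037109375, 17.576833724975586), 84.15814971923828), np.float64(0.13202537839270473))
wrist (np.int64(183), ((630.2816162109375, 1.9086284637451172), (14.408044815063477, 15.123779296875), 81.39591979980469), np.float64(0.1339063835797984))
```

View pics/side6.png

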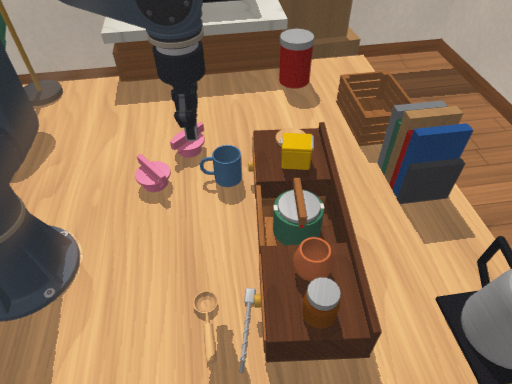

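View pics/scene6.png

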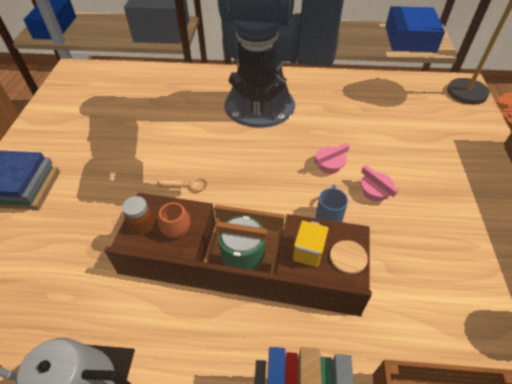

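The tray stopped hard after 109 mm of travel and looks flush with the drawer fronts (side, about x=262). The bar is at 83.8°, its top at z=0.134. The bystanders haven't moved and the arm is clear, so I'm handing in.

Run:
```python
from cell import robot, telemetry
robot.finish_job(); print(telemetry.read_time())
```

```text
the job is handed in; nothing more can be done
the job is handed in; nothing more can be done
```

The canister is closed and locked, the tray is pushed fully in, and I handed the job in at about 27 s of the 72 s allowed. `finish_job()` gives no verdict, so these results come from my own measurements.

- **Dropping and pressing the lid:** I gripped the bar and turned it 73° anticlockwise until the lugs were over the slots. I then pressed it home; the bar's top sat at z = 0.134 m, which is the home height.
- **Locking:** I twisted it 90° clockwise. The bar measured 83.8°, against about 83.8° for the red marks.
- **Tray:** I pushed it by the front to a hard stop at about 23 N, after roughly 109 mm of travel.
- **Final check:** The side camera put the bar at 83.8° with its top at z = 0.134 m, and the scene camera at 84.2° and 0.132 m. The bar's centre had moved about 109–110 mm. By eye, the bystanders looked unmoved and the arm was clear.
- **Disagreement:** The wrist camera saw only part of the bar in the final check, so its angle there (81.4°) is not reliable.

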